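# Shut and bolt the cutter bin

## Robot

A 6-joint arm with a two-finger parallel gripper is mounted at the origin on the work surface. World frame = base frame: x ahead of the robot, y to its left, z up, the work surface at z = 0. Lengths are in mm, angles in degrees, forces in N, time in s.
With the tool pointing down it reaches from about 350 to 850 mm from the base axis. Payload 8.1 kg.
Tool frame: the origin (TCP) lies at the very end of the fingers, on their centre line; the grasp point (between the pads) lies 19 mm behind it; z points along the fingers, y is the direction in which the jaws open and shut (so a half turn about z gives the same grasp; the last joint's range is limited). The gripper opens to 85 mm and grips with 20 to 120 N. Pads are 22 mm wide; open, the fingers measure 114 mm over their backs; the gripper's body (76 mm by 85 mm) begins 54 mm behind the grasp point. The pads swing forward as they close: fully open they stand 13 mm farther back than shut.
Start: joints at [-68.778, 7.471, 85.268, -0, 87.261, -4.893], TCP at [264.128, -538.741, 231.292] pointing down, gripper open.
Joint ranges: [-169.43, 169.43], [-51.17, 129.36], [1.28, 143.12], [-76.62, 256.62], [0, 156.53], [-152.29, 152.29]. Speed limits (degrees/s): [136.94, 136.94, 159.86, 180, 180, 180].

## Interface

Orientations are given as [roll, pitch, yaw] about the fixed x, y, z axes, in that order (R = Rz(yaw) Ry(pitch) Rx(roll)).
In Python, from bench import r gives the robot as it stands.
- The arm moves only by the shell command python3 -m jog 'ROWS' [OPENING] [FORCE]. ROWS is JSON, a list of rows, each a list of 6 numbers: the shift along the tool's x, y, z normalised to -1 to 1, where 1 is 0.25 m, then the turn, a rotation vector about the tool's x, y, z normalised to -1 to 1, where 1 is pi rad. In form: [[x, y, z, ax, ay, az], ...]. A call has 1 to 10 rows; each row is the pose to reach, as a shift and turn from the pose commanded when the call began, along the tool's axes at that moment, turning the shorter way round; what a row does not reach only later rows make up. A row lasts 1/10 s, in which the tool goes at most 50 mm and 8.59 degrees, less where a joint would pass 70% of its speed; a pose out of reach is approached as far as the arm can. A call with a number of a shift or a turn outside -1 to 1 is refused whole. A call with a gripper value outside its range is refused whole. OPENING is the opening, from 0 (shut) to 1 (fully open), set as the call begins (- or left out, the last holds). The fingers move at their own pace and stop on an object; FORCE is the grip in N (left out, the last holds). Time passes only in rows, so rows that repeat a pose let the fingers close. It gives the time, the measured TCP pose, the force and the opening at its end, in the units of the state.
- r.sense(): the state, without advancing time (a new reading comes with each control period).
- r.snapshot(name): name is "side" or "top" or "wrist"; returns a dict with "pixels" (420x560x3 uint8, red, green, blue), "intrinsics" (3x3 intrinsics, pixels), "extrinsics" (4x4, takes a point from camera to world coordinates). Camera axes: x right, y down, z forward; pixel columns grow to the right and rows downward; lengths in mm; the calibration is good to about 2 mm. A picture is of the moment at which its call begins. There is no depth.
- r.hand_in(): hands the job in, once; it reports no verdict.
The state is a dict: "time": time; "joint_pos": joint angles; "qd": joint speeds; "joint_efforts": joint torques, N m; "tool_pos": TCP position; "tcp_rot": TCP orientation; "ft_force": force on the tool from outside, world axes, zero at the start; "wrist_torque": the same for the moment, N m; "finger_gap": finger opening in mm.
Only numpy, scipy, OpenCV 4.12 (cv2) and the standard library are available. Lean on these libraries where they do the work, as an engineer would, in place of code of your own. Each camera call takes 0.05 s, during which the arm holds its last target.

## Task

The pastry-cutter bin with the blue lid has been left open. With the fingertips, push its lid down until it is fully shut, without slamming it, and then push the black knob of its bolt sideways until the bolt is fully home through the eye on the lid. Do not lift, tip or shift the bin, and leave the orange-lidded bin, the pot, the brush and the scraper as they are.

Things in the scene. Friction and masses are not known exactly. Their poses are not given: they have to be found in the camera images.
- blue_bin: stainless cutter bin, blue lid, loose, about 2.5 kg. Box 150 (x) x 200 (y) x 100 mm high to the open rim, walls 5 mm. Origin: centre of the underside, z up. -x is the front, with the bolt; two steel guides up to 104 mm high stand 26 mm out of the front face at y = -62 and +25 mm. The lid's hinge line runs along y on the back rim, x = +75, z = 100 mm
- blue_lid (a joint): blue lid, found open: plate 150 x 200 x 8 mm hinged on the bin's back (+x) rim. Angle in rad: 0 = shut on the rim (top face then 108 mm above the bench), grows as it opens upward, stop at 1.5. Stiff hinge: it stays where it is left (friction 0.4 N m, so about 3 to 6 N near the front edge pushes it down)
- blue_lid_edge (a point): middle of the lid's front edge, on its outer (upper when shut) face, 150 mm from the hinge line; it moves with the lid. The steel eye for the bolt is fixed to this edge at bin y = +55 mm: 8 mm wide, standing 28 mm out from the edge
- blue_bolt (a joint): bolt on the blue bin's front, slides along the bin's y. In m: 0 = drawn back (knob at bin y = -40 mm), 0.045 = fully home at its stop (knob at y = +5 mm, rod through the eye on the lid's front edge). About 2 N of friction, stays where it is left
- blue_bolt_top (a point): centre of the top of the bolt's knob: upright black pin, 12 mm diameter, at bin x = -90 mm (15 mm out of the front face), top 142 mm above the bench, free above 104 mm. Its foot is on the rod, 10 mm thick, centred 92 mm above the bench. Home is towards the bin's +y
- orange_bin: bystander: bin of the same size, build and frame as blue_bin, with an orange lid, shut and bolted
- orange_lid (a joint): the orange bin's lid, already shut (0); same meaning as blue_lid
- orange_bolt (a joint): the orange bin's bolt, already home (0.045, knob standing up to 142 mm above the bench); same meaning as blue_bolt
- pot: bystander: empty round steel pot, rim radius 55 mm, 75 mm high, two small side handles; origin at the centre of its underside
- brush: bystander: pastry brush lying flat along its x, 200 mm long, up to 42 mm wide, 20 mm high; bristles at +x, origin under its middle
- scraper: bystander: dough scraper lying flat, steel blade 75 x 110 mm with a wooden handle 120 mm long, 22 mm high; origin under its middle

How it is judged (in metres and radians):
On the way, in this order (a step that is already met when the one before it is completed fails the run):
1. the blue lid is pushed shut (value of joint blue_lid below 0.035 rad and value of joint blue_bolt below 0.02 m), for 0.2 s.
2. the bolt is pushed home with the lid shut (value of joint blue_bolt above 0.04 m and value of joint blue_lid below 0.035 rad), for 0.2 s.
At the end, for the whole second after the job is handed in: The blue lid is shut (within 0.035 rad), its bolt is home (at least 40 of 45 mm), the blue bin stands flat within 25 mm of where it was, and the orange bin (still shut and bolted), pot, brush and scraper are within 25 mm of where they were (all of step 2 and linear speed of blue_bin below 0.02 m/s and distance of each of blue_bin, orange_bin, pot, brush, scraper from where it was at the start of the episode below 0.025 m and angle between blue_bin's own z axis and vertical below 0.05 rad and value of joint orange_lid below 0.05 rad and value of joint orange_bolt above 0.035 m); the robot touches nothing.
It fails at once if the blue bin is lifted, tipped or shoved more than 25 mm (distance of blue_bin from where it was at the start of the episode above 0.025 m or angle between blue_bin's own z axis and vertical above 0.12 rad).
It fails at once if the lid is slammed: it meets the rim faster than 3 rad/s (value of joint blue_lid below 0.12 rad and velocity of joint blue_lid below -3 rad/s).
It fails at once if the bolt is pushed across while the lid is still open (value of joint blue_bolt above 0.02 m and value of joint blue_lid above 0.1 rad).
It fails at once if the orange bin is opened, unbolted, moved, lifted or tipped (not (value of joint orange_lid below 0.05 rad and value of joint orange_bolt above 0.035 m) or distance of orange_bin from where it was at the start of the episode above 0.025 m or angle between orange_bin's own z axis and vertical above 0.2 rad).
It fails at once if the pot, brush or scraper is moved, lifted or tipped (distance of any of pot, brush, scraper from where it was at the start of the episode above 0.025 m or angle between pot's own z axis and vertical above 0.25 rad).
It also fails if it takes over 43 s, if anything falls off the work surface, if the arm or the gripper's body presses on something with over 40 N, if the wrist force passes 120 N, or if a joint passes its speed limit or range.

## Working session

There is one attempt and no reset: what is moved stays moved. The work goes in short steps, Python scripts to look and compute and a shell command to move; the robot and the scene stay as the last step left them, time stands still between calls to the robot, and variables do not carry over. Pictures are saved under pics/ and viewed, and the job is handed in when it is done.

```bash
mkdir -p pics; ls; python3 - <<'E'
from bench import r
import cv2,numpy as np
for n in ["side","top"]:
    s=r.snapshot(n); cv2.imwrite(f"pics/{n}0.png",s["pixels"][:,:,::-1])
    np.savez(f"pics/{n}0.npz",K=s["intrinsics"],E=s["extrinsics"]); print(n,np.round(s["extrinsics"],3).tolist(),np.round(s["intrinsics"],1).tolist())
st=r.sense(); print(st)
E
```

```text
pics
side [[-0.81, -0.461, 0.363, 17.104], [-0.587, 0.625, -0.515, 819.771], [0.011, -0.63, -0.776, 1357.794], [0.0, 0.0, 0.0, 1.0]] [[494.5, 0.0, 279.6], [0.0, 494.5, 214.0], [0.0, 0.0, 1.0]]
top [[-0.017, -0.989, 0.146, 442.391], [-1.0, 0.017, -0.001, -3.48], [-0.002, -0.146, -0.989, 1208.477], [0.0, 0.0, 0.0, 1.0]] [[385.3, 0.0, 283.6], [0.0, 385.3, 210.2], [0.0, 0.0, 1.0]]
{'time': 0.1, 'joint_pos': array([-6.87768130e+01,  7.51069397e+00,  8.53237339e+01, -1.41430131e-04,
        8.72611857e+01, -4.89139629e+00]), 'qd': array([-0.02806797, -0.15744711, -0.07253708, -0.00657484, -0.00799136,
       -0.06350729]), 'joint_efforts': array([ 7.41863983e-05, -5.70949030e+01, -5.01941943e+01, -3.74048705e-04,
        8.16924556e-03, -3.48953165e-05]), 'tool_pos': array([ 263.95526971, -538.26806435,  230.3435811 ]), 'tcp_rot': array([-1.79904723e+02, -8.01197087e-03,  2.61145835e+01]), 'ft_force': array([-0.36511597, -0.23007146, -0.2124337 ]), 'wrist_torque': array([-0.0073306 , -0.01753864,  0.04063425]), 'finger_gap': 85.66901410502638}
```

View pics/side0.png

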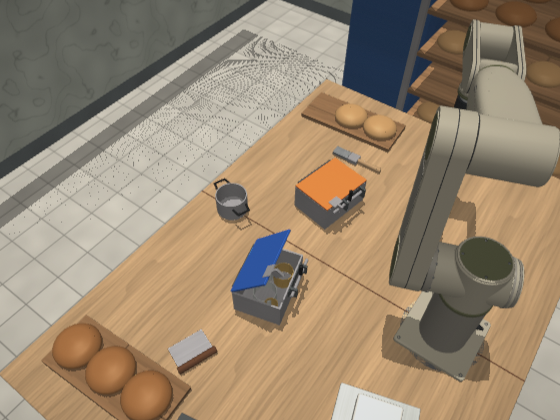

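View pics/top0.png

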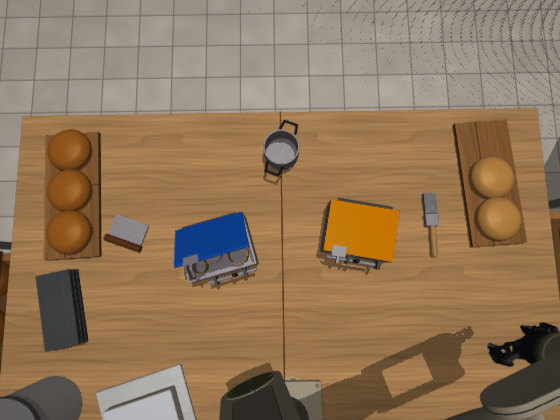

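The blue bin is at about (215,250) in the top view with its lid half open. Its front, with the bolt, faces the robot. I'll enlarge that area.

```bash
python3 - <<'E'
import cv2
a=cv2.imread("pics/top0.png")[200:300,160:280]; cv2.imwrite("pics/topc.png",cv2.resize(a,None,fx=6,fy=6,interpolation=cv2.INTER_CUBIC))
a=cv2.imread("pics/side0.png")[225:330,220:320]; cv2.imwrite("pics/sidec.png",cv2.resize(a,None,fx=5.6,fy=5.6,interpolation=cv2.INTER_CUBIC))
E
```

```text
(no output)
```

View pics/topc.png

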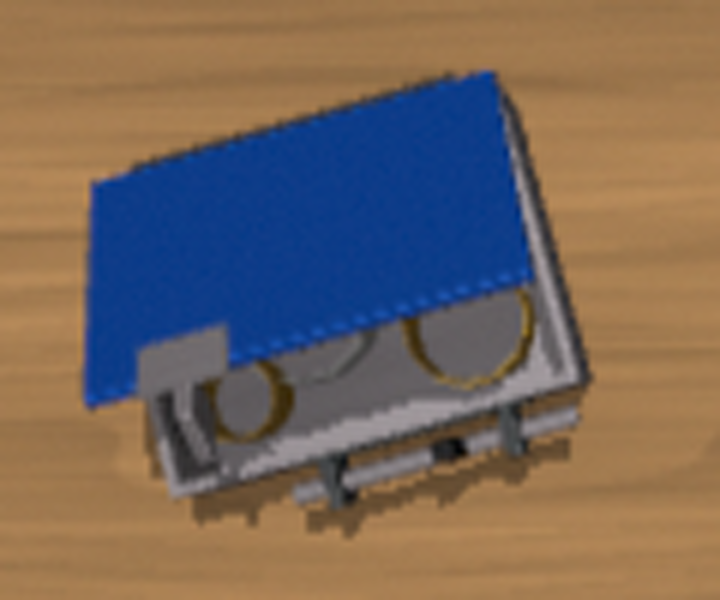

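View pics/sidec.png

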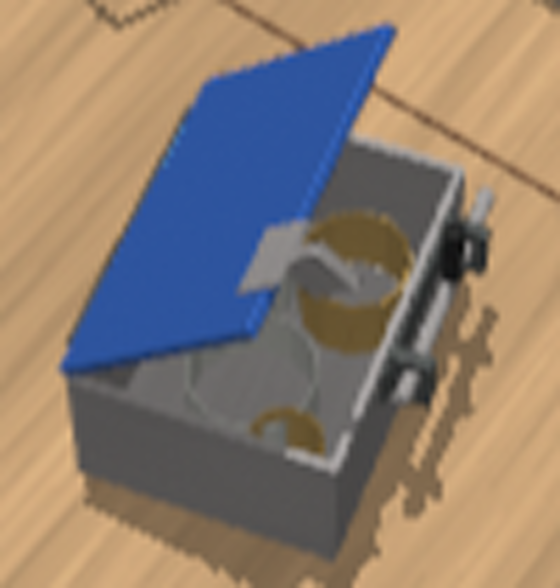

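```bash
cat > fit.py <<'E'
import numpy as np
from scipy.optimize import least_squares
def ld(n):
    d=np.load(f"pics/{n}.npz"); return d["K"],d["E"]
def proj(c,P):
    K,E=c; P=np.atleast_2d(P); q=(P-E[:3,3])@E[:3,:3]; q=q@K.T; return q[:,:2]/q[:,2:]
def world(p,P):
    x,y,w=p[:3]; c,s=np.cos(w),np.sin(w); P=np.atleast_2d(P)
    return np.c_[x+c*P[:,0]-s*P[:,1], y+s*P[:,0]+c*P[:,1], P[:,2]]
def lid(th,d,y,o=8): # d from hinge toward the front, o offset above
    return [75-d*np.cos(th)+o*np.sin(th), y, 100+d*np.sin(th)+o*np.cos(th)]
E
cat > go.py <<'E'
from fit import *
T,S=ld("top0"),ld("side0")
tb=[((-75,-100,100),(588,378)),((-75,100,100),(178,492))]
tl=[((0,-100),(495,72)),((0,100),(95,183)),((150,-100),(530,283)),((150,100),(90,403))]
sb=[((-75,-100,100),(460,175)),((-75,100,100),(330,465)),((-75,100,0),(335,555))]
sl=[((150,-100),(393,28)),((150,100),(250,333)),((0,100),(68,368)),((0,-100),(205,85))]
ct=lambda u:np.array([160,200])+(np.array(u)+.5)/6-.5
cs=lambda u:np.array([220,225])+(np.array(u)+.5)/5.6-.5
def res(p):
    o=[]
    for c,f,b,l in ((T,ct,tb,tl),(S,cs,sb,sl)):
        o+=[proj(c,world(p,P))[0]-f(u) for P,u in b]
        o+=[proj(c,world(p,lid(p[3],*P)))[0]-f(u) for P,u in l]
    return np.concatenate(o)
s=least_squares(res,[500,150,0.2,0.8],loss="soft_l1")
p=s.x;print(p,np.degrees(p[2])); print(res(p).reshape(-1,2).round(1).tolist())
print("knob px top",(proj(T,world(p,[-90,-40,142]))-[160,200])*6,"side",(proj(S,world(p,[-90,-40,142]))-[220,225])*5.6)
print("edge",world(p,lid(p[3],150,0)),"knob",world(p,[-90,-40,142]))
np.save("pose.npy",p)
E
python3 go.py
```

```text
[5.01143764e+02 1.89501855e+02 2.60945652e-01 7.40441628e-01] 14.951084563224741
[[-0.4, 0.5], [-0.2, 1.1], [0.7, -0.6], [0.1, -0.3], [1.8, -0.8], [0.1, 0.6], [0.7, -1.2], [0.6, 1.4], [-0.6, 1.4], [0.0, -0.3], [-0.2, 0.4], [-2.7, 0.2], [-0.4, -1.2]]
knob px top [[458.03578513 446.22625716]] side [[454.7430818  217.54429355]]
edge [[471.84180491 181.67722439 207.09746175]] knob [[424.51035702 127.63650962 142.        ]]
```

```bash
python3 -m jog '[[0,0,-0.2,0,0,0.031],[0.12,-0.125,-0.24,0,0,0.062],[0.96,-1,-0.24,0,0,0.062],[0.96,-1,-0.24,0,0,0.062],[0.96,-1,-0.24,0,0,0.062],[0.96,-1,-0.24,0,0,0.062],[0.96,-1,-0.24,0,0,0.062],[0.96,-1,-0.24,0,0,0.062],[0.96,-1,-0.24,0,0,0.062],[0.96,-1,-0.24,0,0,0.062]]' 0 40
cat > d.py <<'E'
# target in bin frame -> shift in tool axes, normalised
import sys,numpy as np
from fit import *
from bench import r
from scipy.spatial.transform import Rotation as R
p=np.load("pose.npy"); st=r.sense()
t=world(p,[float(a) for a in sys.argv[1:4]])[0]
M=R.from_euler("xyz",st["tcp_rot"],degrees=True)
print("t",st["time"],"tcp",st["tool_pos"].round(1),st["tcp_rot"].round(2),"F",st["ft_force"].round(1),"gap",round(st["finger_gap"],1))
c,s=np.cos(p[2]),np.sin(p[2]);q=st["tool_pos"]-[p[0],p[1],0]
print("tcp in bin",np.round([c*q[0]+s*q[1],-s*q[0]+c*q[1],q[2]],1))
print("goal",t.round(1),"shift",(M.inv().apply(t-st["tool_pos"])/250).round(3),"dyaw norm",((st["tcp_rot"][2]-np.degrees(p[2]))/180).round(4))
E
python3 d.py -10 -10 290
```

```text
time: 1.1
tool_pos: [369.9, -207.5, 291.2]
tcp_rot: [180.0, 0.0, 15.1]
ft_force: [0.1, -0.8, -0.4]
finger_gap: -0.2
t 1.1 tcp [ 369.9 -207.5  291.2] [179.98   0.    15.15] F [ 0.1 -0.8 -0.4] gap -0.2
tcp in bin [-229.2 -349.7  291.2]
goal [494.1 177.3 290. ] shift [ 0.882 -1.356  0.004] dyaw norm 0.0011
```

```bash
python3 -m jog '[[0.6,-0.92,0,0,0,0],[0.6,-0.92,0,0,0,0],[0.6,-0.92,0,0,0,0],[0.6,-0.92,0,0,0,0],[0.6,-0.92,0,0,0,0],[0.6,-0.92,0,0,0,0]]'
python3 -m jog '[[0.282,-0.436,0,0,0,0],[0.282,-0.436,0,0,0,0],[0.282,-0.436,0,0,0,0],[0.282,-0.436,0,0,0,0]]'
python3 d.py -10 -10 220
python3 - <<'E'
from bench import r
import cv2,numpy as np
for n in ["side","top","wrist"]:
    s=r.snapshot(n); cv2.imwrite(f"pics/{n}1.png",s["pixels"][:,:,::-1]); np.savez(f"pics/{n}1.npz",K=s["intrinsics"],E=s["extrinsics"])
a=cv2.imread("pics/side1.png")[180:330,200:340]; cv2.imwrite("pics/sidec1.png",cv2.resize(a,None,fx=4,fy=4,interpolation=cv2.INTER_CUBIC))
E
```

```text
time: 1.7
tool_pos: [456.0, 54.0, 290.9]
tcp_rot: [-180.0, 0.0, 15.0]
ft_force: [0.7, -1.8, -0.4]
finger_gap: -0.3
time: 2.1
tool_pos: [496.2, 177.4, 290.0]
tcp_rot: [-180.0, 0.1, 15.0]
ft_force: [-1.3, -1.4, -0.3]
finger_gap: -0.3
t 2.1 tcp [496.2 177.4 290. ] [-1.7997e+02  9.0000e-02  1.5040e+01] F [-1.3 -1.4 -0.3] gap -0.3
tcp in bin [ -7.9 -10.5 290. ]
goal [494.1 177.3 220. ] shift [-0.008 -0.002  0.28 ] dyaw norm 0.0005
```

View pics/wrist1.png

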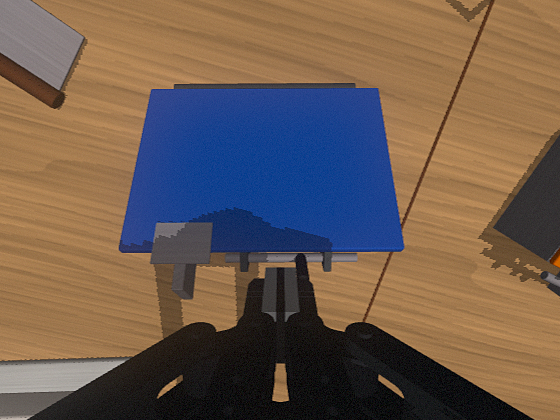

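View pics/sidec1.png

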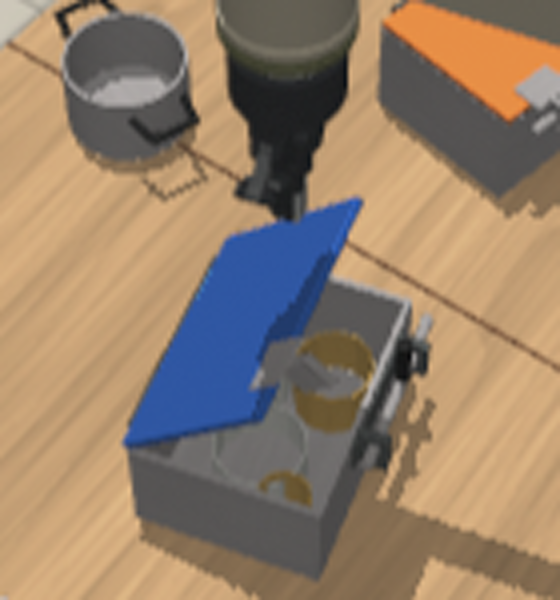

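The wrist view shows the lid square to the tool. Its outer corners are at (150,88), (379,88), (403,249) and (121,251), and the knob top is at about (301,257). I'll add these points to the fit.

```bash
cat >> go.py <<'E'
W=ld("wrist1")
wl=[((0,100),(150,88)),((0,-100),(379,88)),((150,-100),(403,249)),((150,100),(121,251))]
def res2(p,only=False):
    o=np.concatenate([proj(W,world(p,lid(p[3],*P)))[0]-u for P,u in wl]+[proj(W,world(p,[-90,-40,142]))[0]-[301,257]])
    return o if only else np.concatenate([res(p),o*.5])
print("wrist pred resid of old",res2(p,True).reshape(-1,2).round(1).tolist())
p=least_squares(res2,p,loss="soft_l1").x; print(p, res2(p,True).reshape(-1,2).round(1).tolist()); print(res(p).reshape(-1,2).round(1).tolist())
print("edge",world(p,lid(p[3],150,0)),"knob",world(p,[-90,-40,142]))
np.save("pose.npy",p)
E
python3 go.py; python3 d.py -10 -10 230
```

```text
[5.01143764e+02 1.89501855e+02 2.60945652e-01 7.40441628e-01] 14.951084563224741
[[-0.4, 0.5], [-0.2, 1.1], [0.7, -0.6], [0.1, -0.3], [1.8, -0.8], [0.1, 0.6], [0.7, -1.2], [0.6, 1.4], [-0.6, 1.4], [0.0, -0.3], [-0.2, 0.4], [-2.7, 0.2], [-0.4, -1.2]]
knob px top [[458.03578513 446.22625716]] side [[454.7430818  217.54429355]]
edge [[471.84180491 181.67722439 207.09746175]] knob [[424.51035702 127.63650962 142.        ]]
wrist pred resid of old [[0.6, -2.2], [1.2, -2.3], [1.8, 1.4], [-2.2, -0.5], [8.4, 23.0]]
[5.01066001e+02 1.89960250e+02 2.62838867e-01 7.35710263e-01] [[-0.1, -2.0], [0.5, -2.5], [1.0, 1.5], [-2.3, 0.0], [8.1, 22.9]]
[[-0.6, 0.5], [-0.3, 1.2], [0.5, -0.7], [-0.1, -0.1], [1.7, -0.6], [0.0, 0.9], [0.6, -1.2], [0.6, 1.5], [-0.6, 1.5], [0.0, -0.1], [-0.0, 0.7], [-2.7, 0.4], [-0.6, -1.1]]
edge [[471.29073347 181.94880936 206.59791636]] knob [[424.54985537 127.94993288 142.        ]]
t 2.25 tcp [495.5 174.3 290.7] [1.7996e+02 8.0000e-02 1.4880e+01] F [-0.5 -0.2  0.1] gap 0.0
tcp in bin [ -9.4 -13.7 290.7]
goal [494.  177.7 230. ] shift [-0.002 -0.015  0.243] dyaw norm -0.001
```

```bash
python3 -m jog '[[0,-0.015,0.15,0,0,0],[0,-0.015,0.25,0,0,0],[0,-0.015,0.30,0,0,0],[0,-0.015,0.34,0,0,0],[0,-0.015,0.34,0,0,0]]'; python3 d.py -14 -10 195
python3 -m jog '[[-0.010,0,0.024,0,0,0],[-0.020,0,0.048,0,0,0],[-0.030,0,0.072,0,0,0],[-0.040,0,0.096,0,0,0],[-0.050,0,0.12,0,0,0]]'; python3 d.py -50 -10 108
```

```text
time: 2.75
tool_pos: [493.9, 178.5, 205.6]
tcp_rot: [180.0, 0.1, 14.9]
ft_force: [-0.9, -0.6, -0.4]
finger_gap: -0.4
t 2.75 tcp [493.9 178.5 205.6] [1.800e+02 8.000e-02 1.489e+01] F [-0.9 -0.6 -0.4] gap -0.4
tcp in bin [ -9.9  -9.2 205.6]
goal [490.1 176.7 195. ] shift [-0.016  0.003  0.042] dyaw norm -0.001
time: 3.25
tool_pos: [481.9, 176.3, 176.1]
tcp_rot: [180.0, -0.0, 15.0]
ft_force: [0.3, 0.6, 2.9]
finger_gap: 0.1
t 3.25 tcp [481.9 176.3 176.1] [ 1.800e+02 -2.000e-02  1.497e+01] F [0.3 0.6 2.9] gap 0.1
tcp in bin [-22.   -8.3 176.1]
goal [455.4 167.3 108. ] shift [-0.112  0.007  0.272] dyaw norm -0.0005
```

The lid is moving, with about 3 N on the tool. I'll keep pushing.

```bash
python3 -m jog '[[-0.010,0,0.024,0,0,0],[-0.020,0,0.048,0,0,0],[-0.030,0,0.072,0,0,0],[-0.040,0,0.096,0,0,0],[-0.050,0,0.12,0,0,0],[-0.06,0,0.144,0,0,0],[-0.07,0,0.168,0,0,0],[-0.08,0,0.192,0,0,0],[-0.09,0,0.216,0,0,0]]'; python3 d.py -50 -10 108
```

```text
time: 4.15
tool_pos: [460.4, 170.4, 122.0]
tcp_rot: [-180.0, -0.0, 15.0]
ft_force: [0.9, 0.6, 1.4]
finger_gap: -0.5
t 4.15 tcp [460.4 170.4 122. ] [-1.800e+02 -3.000e-02  1.495e+01] F [0.9 0.6 1.4] gap -0.5
tcp in bin [-44.3  -8.3 122. ]
goal [455.4 167.3 108. ] shift [-0.023  0.007  0.056] dyaw norm -0.0006
```

```bash
python3 -m jog '[[-0.004,0,0.012,0,0,0],[-0.01,0,0.024,0,0,0],[-0.01,0,0.036,0,0,0],[-0.01,0,0.048,0,0,0]]'; python3 d.py -50 -10 108
```

```text
time: 4.55
tool_pos: [457.4, 169.6, 109.9]
tcp_rot: [-180.0, 0.1, 15.0]
ft_force: [-1.2, -0.3, 1.8]
finger_gap: 0.4
t 4.55 tcp [457.4 169.6 109.9] [-1.800e+02  7.000e-02  1.496e+01] F [-1.2 -0.3  1.8] gap 0.4
tcp in bin [-47.4  -8.3 109.9]
goal [455.4 167.3 108. ] shift [-0.01   0.007  0.008] dyaw norm -0.0006
```

```bash
python3 -m jog '[[0,0,0.006,0,0,0],[0,0,0.010,0,0,0],[0,0,0.010,0,0,0]]'; python3 -m jog '[[0,0,0.006,0,0,0],[0,0,0.008,0,0,0],[0,0,0.008,0,0,0]]';python3 d.py -50 -10 108
```

```text
time: 4.85
tool_pos: [457.6, 169.7, 108.0]
tcp_rot: [-180.0, 0.1, 15.0]
ft_force: [-3.6, -1.6, 6.3]
finger_gap: -0.3
time: 5.15
tool_pos: [457.7, 169.7, 107.8]
tcp_rot: [180.0, 0.0, 15.0]
ft_force: [-13.4, -4.4, 22.6]
finger_gap: -0.1
t 5.15 tcp [457.7 169.7 107.8] [1.7999e+02 5.0000e-02 1.4970e+01] F [-13.4  -4.4  22.6] gap -0.1
tcp in bin [-47.1  -8.3 107.8]
goal [455.4 167.3 108. ] shift [-0.011  0.007 -0.001] dyaw norm -0.0005
```

The lid is seated: the tip is at 107.8 mm and the force rises to 22 N. I'll lift off, move beside the knob and look.

```bash
python3 -m jog '[[0,0,-0.05,0,0,0],[0,0,-0.20,0,0,0],[0,0,-0.30,0,0,0],[-0.19,0.29,-0.30,0,0,0],[-0.19,0.29,-0.30,0,0,0],[-0.19,0.29,-0.30,0,0,0],[-0.19,0.29,-0.30,0,0,0]]';python3 d.py -94 -82 116
python3 - <<'E'
from bench import r
import cv2,numpy as np
for n in ["side","top","wrist"]:
    s=r.snapshot(n); cv2.imwrite(f"pics/{n}2.png",s["pixels"][:,:,::-1]); np.savez(f"pics/{n}2.npz",K=s["intrinsics"],E=s["extrinsics"])
a=cv2.imread("pics/side2.png")[210:330,220:330]; a=cv2.resize(a,None,fx=5,fy=5,interpolation=cv2.INTER_CUBIC)
cv2.imwrite("pics/sidec2.png",a)
E
```

```text
time: 5.85
tool_pos: [431.0, 87.1, 181.1]
tcp_rot: [-180.0, -0.1, 14.8]
ft_force: [0.5, 0.5, 0.3]
finger_gap: -0.3
t 5.85 tcp [431.   87.1 181.1] [-1.7999e+02 -6.0000e-02  1.4840e+01] F [0.5 0.5 0.3] gap -0.3
tcp in bin [-94.4 -81.2 181.1]
goal [431.6  86.4 116. ] shift [0.001 0.003 0.261] dyaw norm -0.0012
```

View pics/sidec2.png

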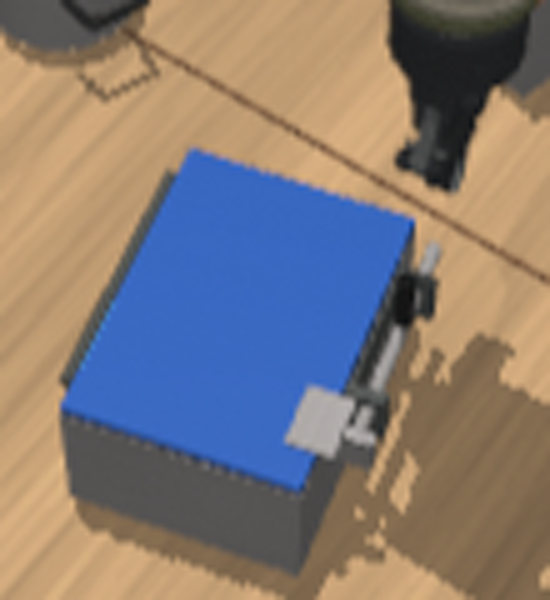

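View pics/wrist2.png

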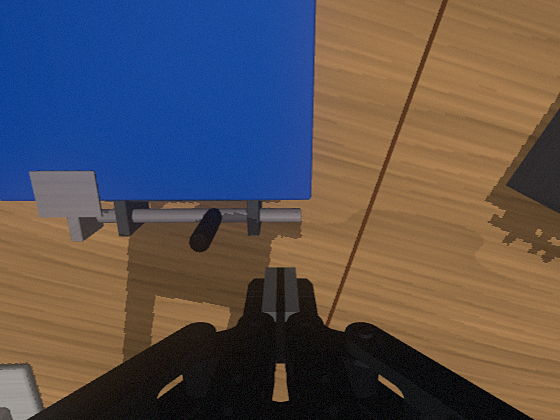

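The lid is shut and the bolt is still drawn back. In the wrist view the knob top is at about (200,241). I'll check its position at z=142.

```bash
python3 - <<'E'
from fit import *
p=np.load("pose.npy");K,E=ld("wrist2")
c,s=np.cos(p[2]),np.sin(p[2])
for u,z in (((200,241),142),((312,200),108)):
    d=E[:3,:3]@np.linalg.inv(K)@[*u,1]; P=E[:3,3]+d*(z-E[2,3])/d[2]
    q=P[:2]-p[:2]; print(P.round(1),"bin",round(c*q[0]+s*q[1],1),round(-s*q[0]+c*q[1],1))
E
```

```text
[424.2 132.3 142. ] bin -89.2 -35.7
[454.3  73.3 108. ] bin -75.4 -100.5
```

```bash
python3 -m jog '[[0,0,0.12,0,0,0],[0,0,0.22,0,0,0],[0,0,0.26,0,0,0],[0,0,0.26,0,0,0]]'; python3 -m jog '[[0,-0.03,0,0,0,0],[0,-0.06,0,0,0,0],[0,-0.09,0,0,0,0],[0,-0.12,0,0,0,0],[0,-0.15,0,0,0,0]]'; python3 d.py -94 -16 116
```

```text
time: 6.4
tool_pos: [429.5, 87.9, 114.1]
tcp_rot: [-180.0, 0.2, 15.0]
ft_force: [0.1, 0.0, -0.4]
finger_gap: -0.4
time: 6.9
tool_pos: [421.6, 124.3, 116.6]
tcp_rot: [180.0, -0.1, 15.0]
ft_force: [0.7, -1.3, 1.0]
finger_gap: -0.1
t 6.9 tcp [421.6 124.3 116.6] [ 1.7996e+02 -9.0000e-02  1.4970e+01] F [ 0.7 -1.3  1. ] gap -0.1
tcp in bin [-93.8 -42.8 116.6]
goal [414.5 150.1 116. ] shift [-0.001 -0.107  0.002] dyaw norm -0.0005
```

```bash
python3 -m jog '[[0,-0.016,0,0,0,0],[0,-0.032,0,0,0,0],[0,-0.048,0,0,0,0],[0,-0.064,0,0,0,0],[0,-0.08,0,0,0,0]]'; python3 d.py -94 -16 116; python3 -m jog '[[0,-0.01,0,0,0,0],[0,-0.02,0,0,0,0],[0,-0.02,0,0,0,0]]'; python3 d.py -94 -16 116
```

```text
time: 7.4
tool_pos: [415.8, 143.2, 115.8]
tcp_rot: [180.0, 0.0, 14.9]
ft_force: [0.9, -1.9, 2.2]
finger_gap: 0.0
t 7.4 tcp [415.8 143.2 115.8] [1.7999e+02 1.0000e-02 1.4940e+01] F [ 0.9 -1.9  2.2] gap 0.0
tcp in bin [-94.5 -23.  115.8]
goal [414.5 150.1 116. ] shift [ 0.002 -0.028 -0.001] dyaw norm -0.0006
time: 7.7
tool_pos: [414.4, 148.1, 115.7]
tcp_rot: [-180.0, 0.0, 15.0]
ft_force: [0.9, -0.0, 0.1]
finger_gap: -0.0
t 7.7 tcp [414.4 148.1 115.7] [-1.7998e+02  2.0000e-02  1.4970e+01] F [ 0.9 -0.   0.1] gap -0.0
tcp in bin [-94.6 -17.9 115.7]
goal [414.5 150.1 116. ] shift [ 0.002 -0.007 -0.001] dyaw norm -0.0005
```

```bash
python3 -m jog '[[0,-0.008,0,0,0,0],[0,-0.016,0,0,0,0],[0,-0.016,0,0,0,0]]'; python3 - <<'E'
from bench import r
import cv2,numpy as np
for n in ["side","wrist"]:
    s=r.snapshot(n); cv2.imwrite(f"pics/{n}3.png",s["pixels"][:,:,::-1]); np.savez(f"pics/{n}3.npz",K=s["intrinsics"],E=s["extrinsics"])
a=cv2.imread("pics/side3.png")[210:330,220:330]; a=cv2.resize(a,None,fx=5,fy=5,interpolation=cv2.INTER_CUBIC)
cv2.imwrite("pics/sidec3.png",a)
E
python3 d.py -94 -10 116
```

```text
time: 8.0
tool_pos: [413.5, 151.3, 115.7]
tcp_rot: [179.9, 0.0, 15.0]
ft_force: [0.9, -4.4, 0.8]
finger_gap: -0.1
t 8.1 tcp [413.5 151.4 115.7] [1.7997e+02 2.0000e-02 1.4950e+01] F [ 0.8 -3.9  0.9] gap 0.1
tcp in bin [-94.6 -14.5 115.7]
goal [412.9 155.9 116. ] shift [ 0.002 -0.018 -0.001] dyaw norm -0.0006
```

View pics/wrist3.png

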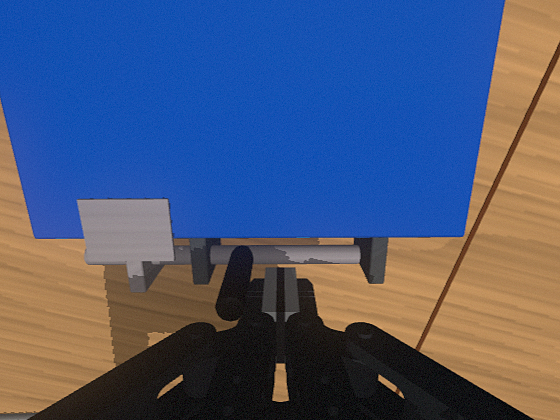

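View pics/sidec3.png

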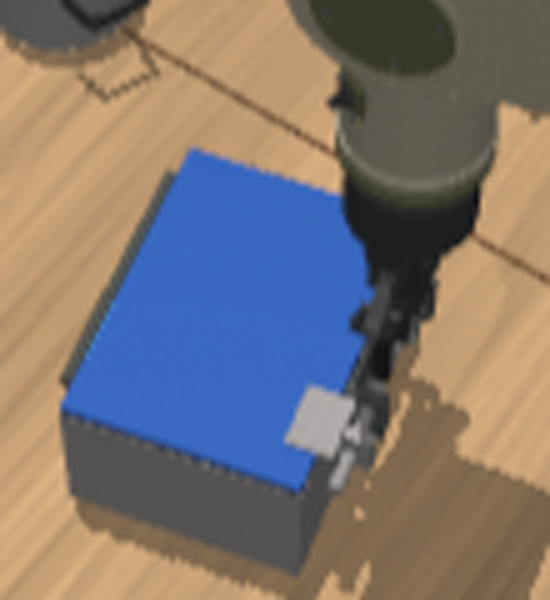

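```bash
python3 -m jog '[[0,-0.004,0,0,0,0],[0,-0.008,0,0,0,0],[0,-0.008,0,0,0,0]]'; python3 d.py -94 -10 116
```

```text
time: 8.4
tool_pos: [413.1, 152.6, 115.7]
tcp_rot: [179.9, 0.0, 14.9]
ft_force: [1.2, -8.4, 1.7]
finger_gap: 0.0
t 8.4 tcp [413.1 152.6 115.7] [1.7989e+02 4.0000e-02 1.4930e+01] F [ 1.2 -8.4  1.7] gap 0.0
tcp in bin [-94.7 -13.2 115.7]
goal [412.9 155.9 116. ] shift [ 0.003 -0.013 -0.001] dyaw norm -0.0007
```

Force climbs to 8 N for a 2 mm command, so it looks like the stop. I'll back off, rise and check.

```bash
python3 -m jog '[[0,0.05,0,0,0,0],[0,0.1,0,0,0,0],[0,0.2,-0.1,0,0,0],[0,0.26,-0.26,0,0,0],[0,0.26,-0.26,0,0,0],[0,0.26,-0.26,0,0,0]]'; python3 d.py -94 -10 116;python3 - <<'E'
from bench import r
import cv2,numpy as np
for n in ["side","wrist","top"]:
    s=r.snapshot(n); cv2.imwrite(f"pics/{n}4.png",s["pixels"][:,:,::-1]); np.savez(f"pics/{n}4.npz",K=s["intrinsics"],E=s["extrinsics"])
a=cv2.imread("pics/side4.png")[210:330,220:330]; a=cv2.resize(a,None,fx=5,fy=5,interpolation=cv2.INTER_CUBIC)
b=cv2.imread("pics/side2.png")[210:330,220:330]
cv2.imwrite("pics/sidec4.png",a)
E
```

```text
time: 9.0
tool_pos: [430.9, 90.1, 182.0]
tcp_rot: [-180.0, -0.2, 14.9]
ft_force: [-0.6, 0.3, -0.2]
finger_gap: -0.4
t 9.0 tcp [430.9  90.1 182. ] [-1.800e+02 -1.600e-01  1.487e+01] F [-0.6  0.3 -0.2] gap -0.4
tcp in bin [-93.7 -78.2 182. ]
goal [412.9 155.9 116. ] shift [-0.003 -0.273  0.264] dyaw norm -0.0011
```

View pics/wrist4.png

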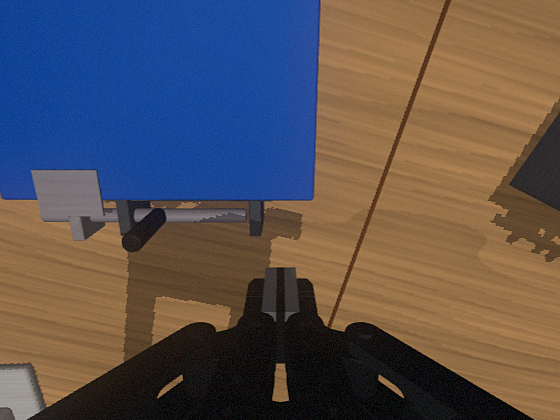

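View pics/sidec4.png

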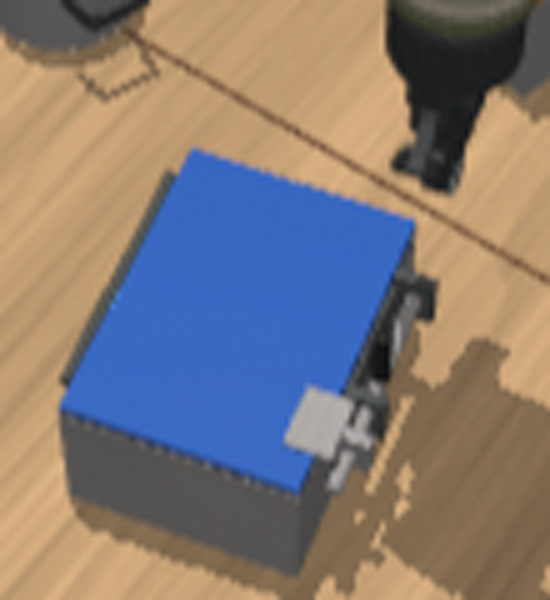

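View pics/top4.png

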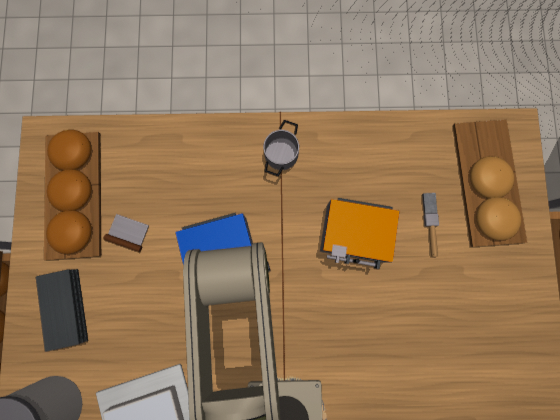

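```bash
python3 - <<'E'
from fit import *
p=np.load("pose.npy")
c,s=np.cos(p[2]),np.sin(p[2])
def f(n,u,z):
    K,E=ld(n)
    d=E[:3,:3]@np.linalg.inv(K)@[*u,1]; P=E[:3,3]+d*(z-E[2,3])/d[2]
    q=P[:2]-p[:2]; return round(c*q[0]+s*q[1],1),round(-s*q[0]+c*q[1],1)
print("knob",f("wrist4",(131,242),142),"corner",f("wrist4",(314,200),108), "rod right end",f("wrist2",(301,215),97),f("wrist4",(250,215),97))
print("foot", f("wrist2",(214,213),104), f("wrist4",(157,213),104))
E
python3 - <<'E'
import cv2
o=[cv2.resize(cv2.imread(f"pics/wrist{k}.png")[160:280,20:330],None,fx=2.5,fy=2.5,interpolation=cv2.INTER_CUBIC) for k in (2,4)]
cv2.imwrite("pics/wcmp.png",cv2.vconcat(o)[:600])
E
```

```text
knob (np.float64(-90.0), np.float64(5.3)) corner (np.float64(-75.8), np.float64(-99.1)) rod right end (np.float64(-89.2), np.float64(-94.3)) (np.float64(-89.5), np.float64(-57.2))
foot (np.float64(-85.4), np.float64(-36.9)) (np.float64(-85.6), np.float64(3.0))
```

View pics/wcmp.png

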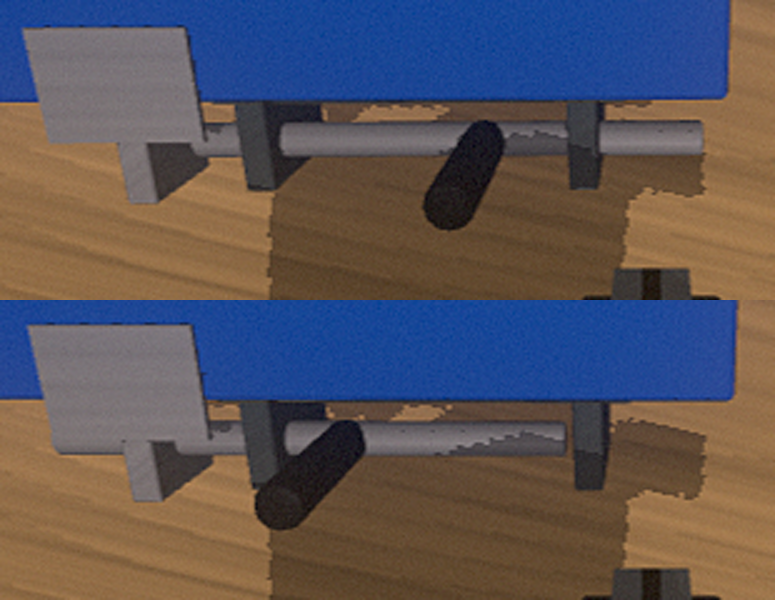

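The knob now reads y ≈ +5, which is home. The displacement since the first look is only about 40 mm, so the two estimates differ by about 5 mm. There is time, so I'll press again to make sure it is on the stop.

```bash
python3 -m jog '[[0,0,0.12,0,0,0],[0,0,0.22,0,0,0],[0,0,0.264,0,0,0],[0,-0.1,0.264,0,0,0],[0,-0.2,0.264,0,0,0],[0,-0.23,0.264,0,0,0],[0,-0.24,0.264,0,0,0],[0,-0.24,0.264,0,0,0]]';python3 d.py -94 -13 116;  python3 -m jog '[[0,-0.008,0,0,0,0],[0,-0.012,0,0,0,0],[0,-0.012,0,0,0,0]]'; python3 d.py -94 -13 116
```

```text
time: 9.95
tool_pos: [414.4, 148.7, 114.8]
tcp_rot: [180.0, 0.0, 15.0]
ft_force: [0.7, -0.1, 0.2]
finger_gap: 0.2
t 9.95 tcp [414.4 148.7 114.8] [179.98   0.    15.01] F [ 0.7 -0.1  0.2] gap 0.2
tcp in bin [-94.4 -17.3 114.8]
goal [413.7 153.  116. ] shift [ 0.002 -0.017 -0.005] dyaw norm -0.0003
time: 10.25
tool_pos: [413.7, 151.4, 114.8]
tcp_rot: [180.0, -0.0, 14.9]
ft_force: [-0.3, 0.8, 0.1]
finger_gap: -0.3
t 10.25 tcp [413.7 151.4 114.8] [180.    -0.    14.92] F [-0.3  0.8  0.1] gap -0.3
tcp in bin [-94.4 -14.6 114.8]
goal [413.7 153.  116. ] shift [ 0.001 -0.006 -0.005] dyaw norm -0.0008
```

```bash
for i in 1 2; do :; done; python3 -m jog '[[0,-0.006,0,0,0,0],[0,-0.008,0,0,0,0],[0,-0.008,0,0,0,0]]'; python3 -m jog '[[0,-0.006,0,0,0,0],[0,-0.006,0,0,0,0],[0,-0.006,0,0,0,0]]'; python3 d.py -94 -13 116
```

```text
time: 10.55
tool_pos: [413.4, 152.6, 114.8]
tcp_rot: [179.9, -0.0, 14.9]
ft_force: [1.4, -5.2, 0.3]
finger_gap: 0.0
time: 10.85
tool_pos: [413.1, 153.7, 114.8]
tcp_rot: [179.9, 0.0, 14.9]
ft_force: [2.0, -8.2, 0.4]
finger_gap: -0.2
t 10.85 tcp [413.1 153.7 114.8] [1.7985e+02 1.0000e-02 1.4920e+01] F [ 2.  -8.2  0.4] gap -0.2
tcp in bin [-94.4 -12.2 114.8]
goal [413.7 153.  116. ] shift [ 0.002  0.003 -0.005] dyaw norm -0.0008
```

Force passes 8 N against about 2 N of bolt friction, so the bolt is on its stop. I'll retreat and do a last check.

```bash
python3 -m jog '[[0,0.05,0,0,0,0],[0,0.1,0,0,0,0],[0,0.2,-0.1,0,0,0],[0,0.3,-0.26,0,0,0],[0,0.3,-0.4,0,0,0],[0,0.5,-0.4,0,0,0],[0,0.8,-0.4,0,0,0],[0,0.8,-0.4,0,0,0],[0,0.8,-0.4,0,0,0]]';python3 - <<'E'
from bench import r
import cv2
for n in ["side","top"]:
    s=r.snapshot(n); cv2.imwrite(f"pics/{n}5.png",s["pixels"][:,:,::-1])
a=cv2.imread("pics/side5.png")[130:330,180:400]; b=cv2.imread("pics/top5.png")[100:300,90:450]
cv2.imwrite("pics/s5.png",cv2.resize(a,None,fx=3,fy=3,interpolation=cv2.INTER_CUBIC));cv2.imwrite("pics/t5.png",cv2.resize(b,None,fx=2.2,fy=2.2,interpolation=cv2.INTER_CUBIC))
E
```

```text
time: 11.75
tool_pos: [464.6, -41.9, 214.8]
tcp_rot: [180.0, 0.0, 14.7]
ft_force: [-0.6, 0.8, 1.3]
finger_gap: 0.2
```

View pics/s5.png

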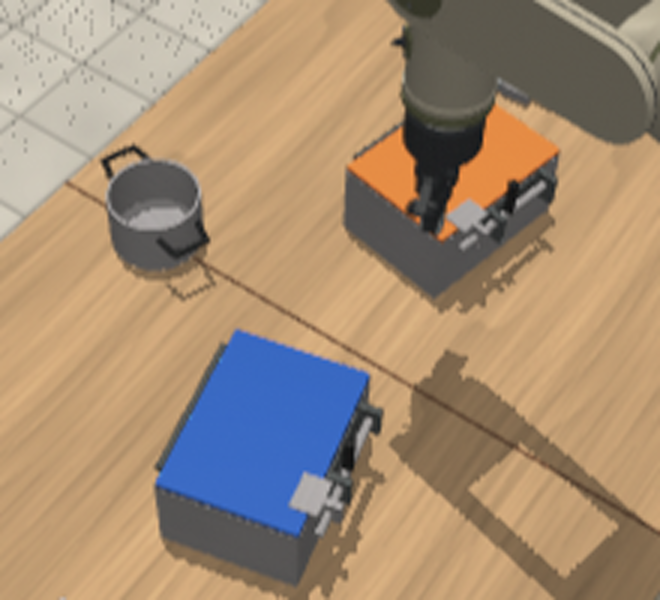

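View pics/t5.png

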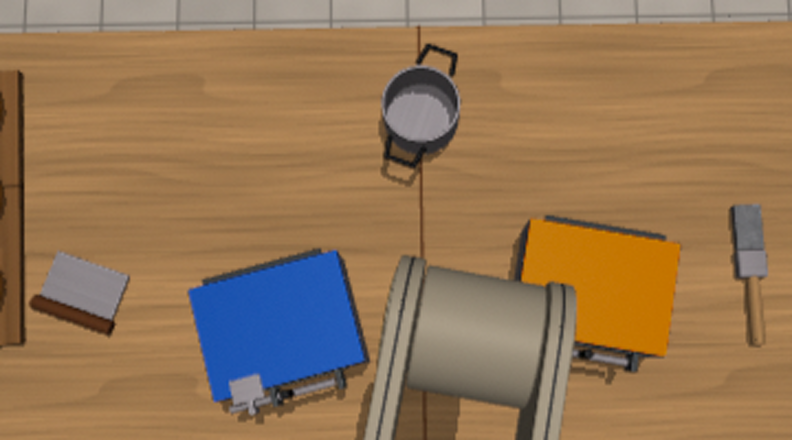

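The lid is shut, the rod is through the eye, the other objects are where they were, and the arm is clear (TCP about 215 mm up, away from everything).

```bash
python3 -c "
from bench import r
print(r.hand_in())"
```

```text
the job is handed in; nothing more can be done
None
```

The blue lid is shut and its bolt is home through the eye. I handed the job in at about 12 s of the 43 s allowed, and the hand-in reports no verdict.

- **Lid:** I pushed it down with the closed fingertips at about 60 mm/s, slowing for the last few millimetres. It seated with the tips at 107.8 mm (shut is 108 mm) and the force rising to about 22 N, and the pictures show it flat on the rim.
- **Bolt:** I pushed the knob sideways, then pressed it a second time to be sure. Both pushes ended at about 8 N, well above the 2 N of bolt friction, so I took it to be on its stop. The last side picture shows the rod through the eye.
- **Other objects:** by eye, the blue bin, orange bin, pot, brush and scraper are where they were. The arm was clear of everything at hand-in.

**Bolt check that disagreed:** the knob measured y ≈ +5 mm after the first push, which is fully home. But its travel from the first look came out at only about 40 to 41 mm instead of 45 mm. I put this down to misreading the knob's starting position by a few millimetres, or the bolt starting slightly forward. I did not re-measure the knob after the second press.

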